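# Draw the rolling pin out from under the drying board

## Robot

A 6-joint arm with a two-finger parallel gripper is mounted at the origin on the work surface. World frame = base frame: x ahead of the robot, y to its left, z up, the work surface at z = 0. Lengths are in m, angles in rad, forces in N, time in s.
With the tool pointing down it reaches from about 0.225 to 0.875 m from the base axis. Payload 3.4 kg.
Tool frame: the origin (TCP) lies at the very end of the fingers, on their centre line; the grasp point (between the pads) lies 19 mm behind it; y points along the fingers, x is the direction in which the jaws open and shut, and the axes are right-handed (so a half turn about y gives the same grasp; the last joint's range is limited). The gripper opens to 85 mm and grips with 20 to 120 N. Pads are 22 mm wide; open, the fingers measure 114 mm over their backs; the gripper's body (76 mm by 85 mm) begins 54 mm behind the grasp point. The pads swing forward as they close: fully open they stand 13 mm farther back than shut.
Start: joints at [-0.121, 0.276, 1.505, -0, 1.361, -0.121], TCP at [0.575, -0, 0.231] pointing down, gripper open.
Joint ranges: [-2.89, 2.89], [-0.75, 2.08], [0.22, 2.7], [-1.18, 4.32], [0.11, 2.71], [-2.7, 2.7]. Speed limits (rad/s): [2.57, 2.57, 3.14, 3.14, 3.14, 3.14].

## Interface

Orientations are given as a unit quaternion [x, y, z, w].
In Python, from plant import * gives the robot as it stands.
- The arm moves only by the shell command python3 -m crank 'ROWS'. ROWS is text: rows parted by semicolons, each of 7 numbers parted by spaces: the closure in counts, from 0 (fully open) to 255 (shut), then the shift along the tool's x, y, z in m, then the turn, a rotation vector about the tool's x, y, z in rad. A call has 1 to 5 rows; each row shifts and turns the commanded pose from where the row before left it, along the tool's axes as they then stand; what a row does not reach is not made up. A row lasts 1/12 s, in which the tool goes at most 41.7 mm and 7.16 degrees, less where a joint would pass 70% of its speed; a pose out of reach is approached as far as the arm can. A call is refused whole if a number of a shift passes 0.0417 or a number of a turn 0.125, either way. A call with a gripper value outside its range is refused whole. The fingers move at their own pace and stop on an object; the grip force is fixed at half the most. Time passes only in rows, so rows that do not move let the fingers close. It gives the time, the measured TCP pose, the force and the opening at its end, in the units of the state.
- read_state(): the state, without advancing time (a new reading comes with each control period).
- get_image(name): name is "scene" or "side" or "wrist"; returns the picture (384x512x3 uint8, red, green, blue); there is no depth.
- camera_model(name): a dict with "fx", "fy", "cx", "cy" (pixels), "k1" (the pictures are not rectified: a ray, as slopes to the right and down, at radius r is drawn at 1 + k1 r^2 times it, then the intrinsics apply), "R" (3x3) and "t" (3): a world point X has camera coordinates R X + t; the wrist camera has in their place "tool_from_camera" (4x4, takes a point from camera to tool coordinates, whose origin is the TCP and whose axes are the tool frame's). Camera axes: x right, y down, z forward; pixel columns grow to the right and rows downward; lengths in m; the calibration is good to about 2 mm. A picture is of the moment at which its call begins: read the wrist's pose just before it. camera_model takes no time and is no camera call.
- finish_job(): hands the job in, once; it reports no verdict.
The state is a dict: "clock": time; "qpos": joint angles; "qvel": joint speeds; "joint_torque": joint torques, N m; "eef_pos": TCP position; "tool_rot": TCP orientation; "wrist_force": force on the tool from outside, world axes, zero at the start; "wrist_torque": the same for the moment, N m; "opening": finger opening in m.
Only numpy, scipy, OpenCV 4.12 (cv2) and the standard library are available. Lean on these libraries where they do the work, as an engineer would, in place of code of your own. Each camera call takes 0.05 s, during which the arm holds its last target. There are 200 camera calls.

## Task

The rolling pin lies in the grey container, half under the ware board on which clay pieces are drying: tilt it up and draw it out through the gap beside the board, without shifting the board or the pieces on it. Bring it to the rolling board and finish while still holding it in the gripper: level, across the two guide laths, over the middle of the board and about 10 cm above it, touching nothing else.

Things in the scene. Friction and masses are not known exactly. Their poses are not given: they have to be found in the camera images.
- pin_centre (a point): centre of the rolling pin, on its axis. Plain beech, in one piece, about 280 g: smooth barrel 48 mm in diameter and 200 mm long, with a turned handle 72 mm long and at most 26 mm thick at each end, 344 mm over all. The point's y axis runs along the pin; it can roll, so its x and z axes point anywhere round the pin. It lies level on the floor of the grey container, roughly along the container's length, with one half under the ware board and the other half open to view.
- pin_end_a (a point): tip of the pin's handle on its own +y side (172 mm from the centre), at the start the end open to view in the gap
- pin_end_b (a point): tip of the pin's handle on its own -y side, at the start the end hidden under the ware board
- tote: grey plastic stacking container without a lid, standing fixed on the table. Origin at the centre of its underside, its y axis along its length. 400 mm long (y) by 300 mm wide (x) over the rim flange, rim 120 mm high; the walls are 5 mm thick and the inside is 370 mm (y) by 270 mm (x), the inner floor 5 mm above the table. A thin wooden modelling tool lies in it along the +x long wall, under 15 mm high.
- ware_board: loose plywood board, 460 mm (its x) by 200 mm (its y) by 15 mm, about 1 kg, lying across the container's rim and covering its -y half, with three clay pieces on it. Origin at the centre of its underside, 120 mm above the table.
- board_edge (a point): middle of the ware board's lower edge on its +y side. The open gap runs from this edge, 180 to 200 mm, to the inside of the container's +y end wall, across the container's whole inner width of 270 mm.
- rolling_board: canvas-faced plywood board lying fixed on the table to the left of the container, 340 mm (its x) by 280 mm (its y), 12 mm thick; origin at the centre of its underside. Two wooden guide laths (320 x 25 x 8 mm) lie on it along its x axis at y = +85 and -85 mm, their tops 20 mm above the table; a flat wooden rib lies between them.
- rolling_board_top (a point): point over the middle of the rolling board, half-way between the laths, at the height of their tops (20 mm above the table); x axis along the laths
- bowl_big: open clay bowl, 104 mm across, 58 mm high, drying on the ware board; origin at the centre of its underside
- bowl_small: clay cup, 80 mm across, 60 mm high, drying on the ware board; origin at the centre of its underside
- rabbit: small clay rabbit, about 85 x 46 mm, 110 mm high to the ear tips, drying on the ware board; origin at the centre of its underside
- rolling_pin: the rolling pin as a whole; its origin is the same point as the pin_centre point

How it is judged:
By the outcome, as a careful person would: the job done as asked, in the order asked, and still so for the second after the job is handed in, while the arm keeps its last pose, push and grip.
It also fails if it takes over 51 s, if anything falls off the work surface, if the arm or the gripper's body presses on something with over 40 N, if the wrist force passes 120 N, or if a joint passes its speed limit or range.

## Working session

There is one attempt and no reset: what is moved stays moved. The work goes in short steps, Python scripts to look and compute and a shell command to move; the robot and the scene stay as the last step left them, time stands still between calls to the robot, and variables do not carry over. Pictures are saved under pics/ and viewed, about 8 in all and at most 12, crops included, and the job is handed in when it is done.

```bash
mkdir -p pics; ls
python3 - <<'E'
from plant import *
import cv2,numpy as np
a=get_image("scene");b=get_image("side")
cv2.imwrite("pics/scene0.png",a[:,:,::-1]);cv2.imwrite("pics/side0.png",b[:,:,::-1])
s=read_state();print(s['clock'],s['eef_pos'],s['tool_rot'])
for n in("scene","side","wrist"):
  print(n,{k:np.round(v,4).tolist() for k,v in camera_model(n).items()})
E
```

```text
pics
0.1 [5.74529255e-01 6.50191931e-05 2.30510907e-01] [-7.07032819e-01  5.91676485e-04  5.91504309e-04  7.07180241e-01]
scene {'fx': 435.3316, 'fy': 435.3316, 'cx': 256.59, 'cy': 185.3629, 'k1': -0.1656, 'R': [[-0.6364, 0.7711, -0.019], [0.6059, 0.4845, -0.6309], [-0.4773, -0.4131, -0.7756]], 't': [0.3672, -0.2804, 1.4956]}
side {'fx': 414.9766, 'fy': 414.9766, 'cx': 248.396, 'cy': 188.9379, 'k1': -0.0486, 'R': [[-0.9896, -0.1426, -0.0172], [-0.0897, 0.7076, -0.7009], [0.1121, -0.6921, -0.713]], 't': [0.573, 0.1289, 1.0464]}
wrist {'fx': 326.7652, 'fy': 326.7652, 'cx': 251.6193, 'cy': 190.5725, 'k1': 0.0238, 'tool_from_camera': [[1.0, 0.0001, 0.0006, -0.0007], [-0.0005, -0.2853, 0.9584, -0.1413], [0.0002, -0.9584, -0.2853, 0.0732], [0.0, 0.0, 0.0, 1.0]]}
```

View pics/scene0.png

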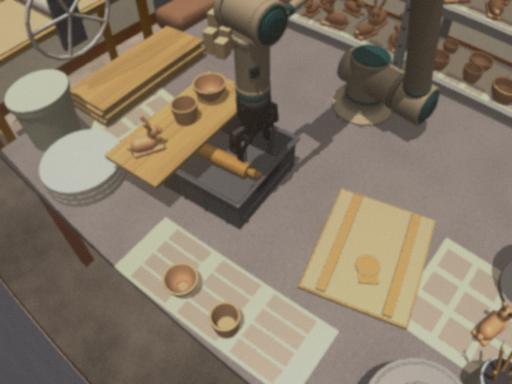

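View pics/side0.png

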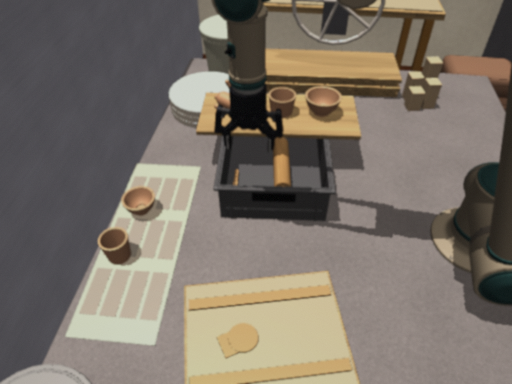

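The pin's open half shows in the scene view at about (200–260, 148–178) and in the side view at (282, 140–187). The rolling board is centred at about (370, 258) in the scene view. Next: close-up crops.

```bash
cat > h.py <<'E'
from plant import *
import cv2,numpy as np
from scipy.spatial.transform import Rotation as Ro
def cam(n):
    m=camera_model(n)
    if n=="wrist":
        s=read_state();T=np.eye(4);T[:3,:3]=Ro.from_quat(s['tool_rot']).as_matrix();T[:3,3]=s['eef_pos']
        W=np.linalg.inv(T@np.array(m['tool_from_camera']));return m,W[:3,:3],W[:3,3]
    return m,np.array(m['R']),np.array(m['t'])
def ray(c,u,v):
    m,R,t=c
    d=np.array([(u-m['cx'])/m['fx'],(v-m['cy'])/m['fy']]);x=d.copy()
    for _ in range(20): x=d/(1+m['k1']*(x@x))
    r=R.T@np.array([x[0],x[1],1]);return -R.T@t,r/np.linalg.norm(r)
def onz(c,u,v,z):
    o,r=ray(c,u,v);return o+r*(z-o[2])/r[2]
def proj(c,X):
    m,R,t=c;p=R@np.array(X)+t;x=p[:2]/p[2];x=x*(1+m['k1']*(x@x))
    return m['fx']*x[0]+m['cx'],m['fy']*x[1]+m['cy']
def tri(*rs):
    A=sum(np.eye(3)-np.outer(r,r) for o,r in rs);b=sum((np.eye(3)-np.outer(r,r))@o for o,r in rs);return np.linalg.solve(A,b)
E
python3 - <<'E'
from h import *
w=get_image("wrist")[:,:,::-1]
cv2.imwrite("pics/w0.png",w)
a=cv2.imread("pics/scene0.png")[65:225,95:305];b=cv2.imread("pics/side0.png")[80:225,190:370]
a=cv2.resize(a,(390,297),interpolation=3);b=cv2.resize(b,(390,314),interpolation=3)
o=np.zeros((600,800,3),np.uint8);o[:297,:390]=a;o[:314,400:790]=b
o[316:600,0:400]=cv2.resize(w,(400,300))[:284]
cv2.imwrite("pics/comb.png",o)
E
```

```text
(no output)
```

View pics/comb.png

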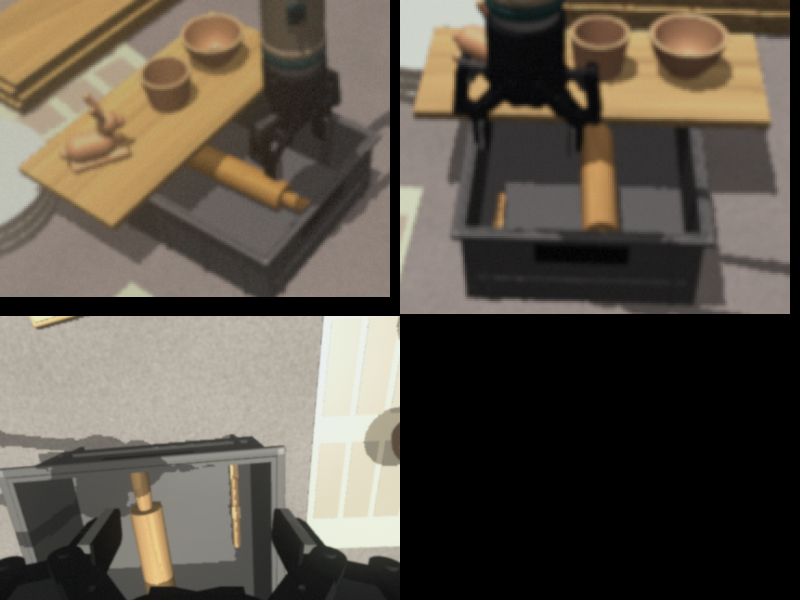

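The wrist view (bottom left) shows the handle tip at about (140, 472) and the shoulder at (147, 503) in the crop. The modelling tool lies clear to the right, and the board edge runs along the bottom of the board in the side crop. Next: converting these to positions.

Run:
```python
from h import *
np.set_printoptions(precision=4,suppress=True)
W=cam("wrist");S=cam("scene");D=cam("side")
w=lambda x,y:(x*1.28,(y-316)*1.28)
for n,p,z in [("tip",(140,473),.029),("shoulder",(147,504),.029),("barrel",(158,582),.029),
  ("TL outer",(1,475),.12),("TR outer",(284,449),.12)]: print(n,onz(W,*w(*p),z))
d=lambda x,y:(190+(x-400)*180/390,80+y*145/314)
for p in [(770,124),(415,117)]: print("board edge side",onz(D,*d(*p),.12))
s=lambda x,y:(95+x*210/390,65+y*160/297)
for p in [(107,222),(22,176)]: print("board corner scene lower",onz(S,*s(*p),.12))
for p in [(307,203),(282,200),(190,155)]: print("pin scene",onz(S,*s(*p),.029))
print("tote FR scene",onz(S,*s(268,262),.12),onz(S,*s(372,152),.12))
c=np.array([onz(S,*p,.012) for p in [(343,191),(435,221),(407,327),(302,288)]]);print(c,c.mean(0))
c=np.array([onz(D,*p,.012) for p in [(184,286),(329,272)]]);print(c)
# pin mask in wrist
im=cv2.imread("pics/w0.png");h=cv2.cvtColor(im,cv2.COLOR_BGR2HSV)
m=((h[...,0]>5)&(h[...,0]<25)&(h[...,1]>90)).astype(np.uint8)
for v in range(200,345,12):
  u=np.where(m[v,140:240])[0]+140
  if len(u): print(v,u.min(),u.max(),onz(W,u.mean(),v,.029))
```

```text
tip [ 0.4939 -0.0408  0.029 ]
shoulder [ 0.5012 -0.0887  0.029 ]
barrel [ 0.5117 -0.2259  0.029 ]
TL outer [ 0.3728 -0.0127  0.12  ]
TR outer [0.662 0.015 0.12 ]
board edge side [ 0.2932 -0.2299  0.12  ]
board edge side [ 0.7516 -0.1882  0.12  ]
board corner scene lower [ 0.7503 -0.2074  0.12  ]
board corner scene lower [ 0.7723 -0.3781  0.12  ]
pin scene [ 0.4875 -0.0591  0.029 ]
pin scene [ 0.5072 -0.0937  0.029 ]
pin scene [ 0.5272 -0.2773  0.029 ]
tote FR scene [0.6602 0.016  0.12  ] [0.4085 0.0035 0.12  ]
[[0.3766 0.1568 0.012 ]
 [0.3049 0.4167 0.012 ]
 [0.6256 0.4989 0.012 ]
 [0.6959 0.2427 0.012 ]] [0.5008 0.3288 0.012 ]
[[0.6951 0.2343 0.012 ]
 [0.3651 0.1524 0.012 ]]
200 184 185 [ 0.4998 -0.0397  0.029 ]
212 169 190 [ 0.4934 -0.0538  0.029 ]
224 172 192 [ 0.4953 -0.0682  0.029 ]
236 175 193 [ 0.4967 -0.0829  0.029 ]
248 168 206 [ 0.4993 -0.0979  0.029 ]
260 169 209 [ 0.5008 -0.1133  0.029 ]
272 171 211 [ 0.5023 -0.129   0.029 ]
284 174 213 [ 0.5045 -0.1451  0.029 ]
296 176 215 [ 0.5061 -0.1616  0.029 ]
308 179 217 [ 0.5084 -0.1784  0.029 ]
320 181 219 [ 0.5101 -0.1956  0.029 ]
332 183 221 [ 0.5119 -0.2132  0.029 ]
344 186 223 [ 0.5143 -0.2312  0.029 ]
```

Estimates so far:
- **Pin:** centre about (0.510, -0.191), yaw about 6.6°.
- **Board edge:** y about -0.21.
- **Inner end wall:** y about -0.017.
- **Rolling board:** centre about (0.500, 0.327), yaw about 15°.

I'll grip the barrel about 50 mm from the centre, with the gripper leaning about 25° toward the open end. That way it comes upright as the pin tilts up.

```bash
python3 -m crank '0 -0.0175 0.02 -0.037 0 0 0;0 -0.0175 0.02 -0.037 0 0 0;0 -0.0175 0.02 -0.037 0 0 0;0 -0.0165 0.02 -0.038 0 0 0;0 0 0 0 0 -0.115 0'; python3 -m crank '0 0 0 0 -0.109 0 0;0 0 0 0 -0.109 0 0;0 0 0 0 -0.109 0 0;0 0 0 0 -0.109 0 0;0 0 0 0 0 0 0'
```

```text
clock: 0.57
eef_pos: [0.5069, -0.1403, 0.1546]
tool_rot: [0.706, 0.037, -0.043, -0.706]
wrist_force: [-1.0, 0.7, -0.3]
opening: 0.0854
clock: 0.98
eef_pos: [0.5104, -0.1326, 0.1565]
tool_rot: [0.842, 0.05, -0.034, -0.536]
wrist_force: [-0.6, 0.5, -1.0]
opening: 0.0852
```

Run:
```python
from h import *
np.set_printoptions(precision=4,suppress=True)
s=read_state();R=Ro.from_quat(s['tool_rot']).as_matrix();print(s['clock'],s['eef_pos'],s['qpos'],'\n',R)
w=get_image("wrist")[:,:,::-1];d=get_image("side")[:,:,::-1]
cv2.imwrite("pics/w1.png",w)
W=cam("wrist")
g=np.array(s['eef_pos'])-.019*R[:,1];print("grasp",g)
h=cv2.cvtColor(w,cv2.COLOR_BGR2HSV);m=((h[...,0]>5)&(h[...,0]<25)&(h[...,1]>90)).astype(np.uint8)
n,l,st,ce=cv2.connectedComponentsWithStats(m);print([(st[i].tolist()) for i in range(1,n) if st[i,4]>300])
o=np.zeros((384,800,3),np.uint8);o[:,:512]=w;o[:240,512:800]=cv2.resize(d[70:230,180:372],(288,240));cv2.imwrite("pics/c1.png",o)
```

```text
0.9833 [ 0.5104 -0.1326  0.1565] [-0.0993  0.2451  1.8436 -0.5077  1.0175  0.043 ] 
 [[ 0.9928  0.0471 -0.1103]
 [ 0.1199 -0.4204  0.8994]
 [-0.004  -0.9061 -0.423 ]]
grasp [ 0.5095 -0.1246  0.1737]
[[135, 0, 246, 367, 18379], [382, 0, 79, 165, 2220], [0, 270, 104, 37, 1601], [408, 281, 104, 38, 1588]]
```

View pics/c1.png

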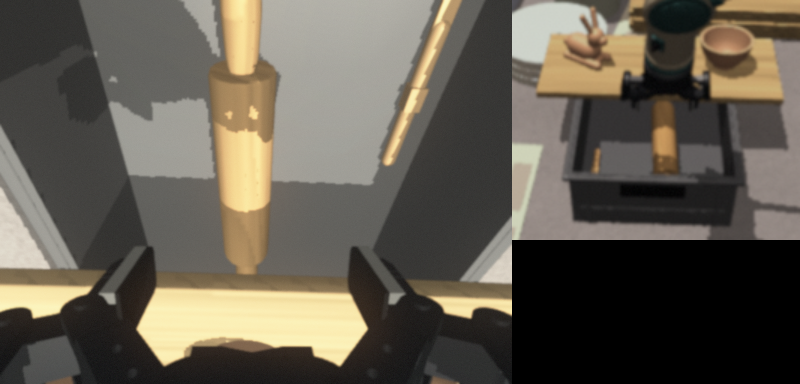

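The wrist view shows the pin centred between the jaws: near shoulder at about row 70, far shoulder at about row 262. The board's front edge is at row 270–283.

Run:
```python
from h import *
np.set_printoptions(precision=4,suppress=True)
W=cam("wrist");s=read_state();R=Ro.from_quat(s['tool_rot']).as_matrix();p=np.array(s['eef_pos'])
for n,u,v,z in [("sh a",242.5,70,.029),("mid",244,160,.029),("sh b top",245.5,262,.035),("edge L",20,270,.12),("edge mid",245,272,.12),("edge R",490,280,.12)]:
  X=onz(W,u,v,z);print(n,X,"tool",R.T@(X-p))
```

```text
sh a [ 0.5003 -0.0972  0.029 ] tool [-0.0068  0.1006  0.0891]
mid [ 0.5092 -0.1737  0.029 ] tool [-0.007   0.133   0.0192]
sh b top [ 0.5249 -0.3084  0.035 ] tool [-0.0073  0.1846 -0.1062]
edge L [ 0.3598 -0.2196  0.12  ] tool [-0.1609  0.0625 -0.0443]
edge mid [ 0.5148 -0.2045  0.12  ] tool [-0.0052  0.0636 -0.0473]
edge R [ 0.6894 -0.192   0.12  ] tool [ 0.1696  0.0667 -0.0549]
```

```bash
python3 -m crank '0 -0.0015 0.027 0.008 0 0 0;0 -0.0015 0.027 0.008 0 0 0;0 -0.0015 0.027 0.008 0 0 0;0 -0.001 0.027 0.008 0 0 0;0 0 0 0 0 0 0'
```

```text
clock: 1.5
eef_pos: [0.5051, -0.1545, 0.0427]
tool_rot: [0.841, 0.044, -0.033, -0.538]
wrist_force: [-0.5, 0.4, -0.3]
opening: 0.0853
```

```bash
python3 -m crank '0 0.001 0.012 0.0055 0 0 0;0 0.001 0.0115 0.0055 0 0 0;0 0 0 0 0 0 0;255 0 0 0 0 0 0;255 0 0 0 0 0 0'; python3 -m crank '255 0 0 0 0 0 0;255 0 0 0 0 0 0;255 0 0 0 0 0 0;255 0 0 0 0 0 0'
```

```text
clock: 1.92
eef_pos: [0.5115, -0.1536, 0.0224]
tool_rot: [0.842, 0.049, -0.03, -0.536]
wrist_force: [0.1, -0.5, 0.9]
opening: 0.0639
clock: 2.25
eef_pos: [0.511, -0.1531, 0.0226]
tool_rot: [0.842, 0.049, -0.03, -0.536]
wrist_force: [-1.5, 0.7, 6.2]
opening: 0.0463
```

The opening reads 46.3 mm against a 48 mm barrel, so the grip is a little high. I'll reopen, lower about 7 mm and grip again.

```bash
python3 -m crank '0 0 0 0 0 0 0;0 0 0 0 0 0 0;0 0 0 0 0 0 0;0 -0.002 0.006 0.003 0 0 0;0 0 0 0 0 0 0'; python3 -m crank '0 0 0.001 0 0 0 0;255 0 0 0 0 0 0;255 0 0 0 0 0 0;255 0 0 0 0 0 0;255 0 0 0 0 0 0'; python3 -m crank '255 0 0 0 0 0 0;255 0 0 0 0 0 0'
```

```text
clock: 2.67
eef_pos: [0.5074, -0.1527, 0.0132]
tool_rot: [0.842, 0.048, -0.032, -0.537]
wrist_force: [-0.6, -0.0, -0.4]
opening: 0.0854
clock: 3.08
eef_pos: [0.5091, -0.1532, 0.0137]
tool_rot: [0.842, 0.049, -0.03, -0.537]
wrist_force: [-0.2, 0.2, 1.0]
opening: 0.0462
clock: 3.25
eef_pos: [0.5091, -0.1532, 0.0137]
tool_rot: [0.842, 0.049, -0.03, -0.537]
wrist_force: [0.5, 0.6, 2.8]
opening: 0.0462
```

Firm grip: same opening reading with the fingers lower, so it is just an offset. Now tilting the pin up about its hidden end.

```bash
python3 -m crank '255 0 -0.0145 -0.004 0.07 0 0;255 0 -0.0124 -0.0032 0.07 0 0;255 0 -0.0126 -0.0023 0.07 0 0;255 0 0 0 0 0 0'
```

```text
clock: 3.58
eef_pos: [0.5102, -0.15, 0.0561]
tool_rot: [0.781, 0.046, -0.032, -0.622]
wrist_force: [0.6, -1.0, -2.4]
opening: 0.0464
```

```bash
python3 -m crank '255 0 -0.0125 -0.0014 0.07 0 0;255 0 -0.012 -0.0005 0.07 0 0;255 0 0 0 0 0 0'
python3 - <<'E'
from h import *
w=get_image("wrist")[:,:,::-1];d=get_image("side")[:,:,::-1]
a=get_image("scene")[:,:,::-1]
o=np.zeros((600,800,3),np.uint8);o[:300,:400]=cv2.resize(w,(400,300));o[:300,400:]=cv2.resize(d[50:230,170:410],(400,300),interpolation=3);o[300:,:400]=cv2.resize(a[50:245,70:330],(400,300),interpolation=3);cv2.imwrite("pics/c2.png",o)
E
```

```text
clock: 3.83
eef_pos: [0.5088, -0.1473, 0.079]
tool_rot: [0.736, 0.042, -0.037, -0.674]
wrist_force: [1.9, -1.3, -4.0]
opening: 0.0462
```

View pics/c2.png

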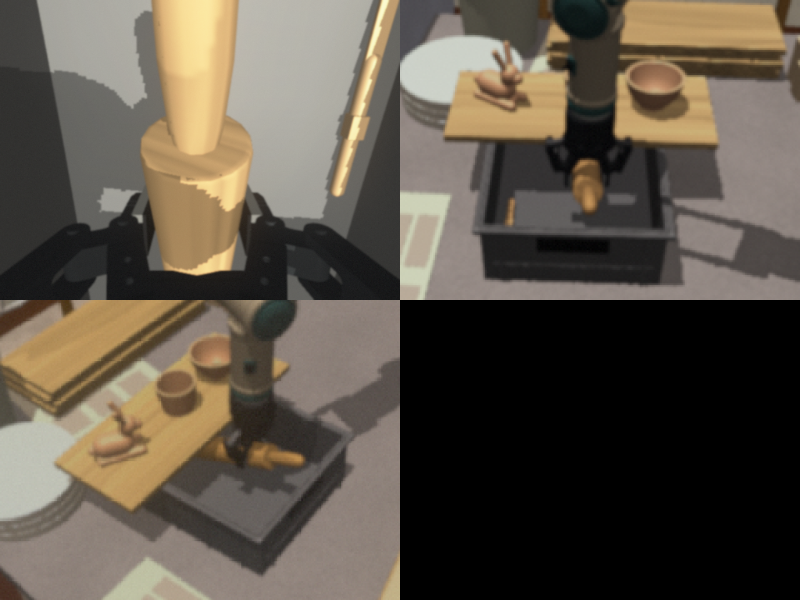

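Run:
```python
from h import *
np.set_printoptions(precision=4,suppress=True)
m=camera_model("wrist");C=np.linalg.inv(np.array(m['tool_from_camera']));c=(m,C[:3,:3],C[:3,3])
for a in (15,20,25,30):
  a=np.radians(a)
  for d in (.045,.055,.065):
    G=np.array([0,-.019,0]);u=np.array([0,-np.sin(a),np.cos(a)]);n=np.array([0,-np.cos(a),-np.sin(a)])
    print(round(np.degrees(a)),d,*[np.round(proj(c,G+d*u+k*n)).tolist() for k in(.024,0,-.024)],"w",np.round(proj(c,G+d*u+[.024,0,0])[0]-proj(c,G+d*u-[.024,0,0])[0]))
```

```text
15 0.045 [254.0, 224.0] [253.0, 182.0] [253.0, 153.0] w 137.0
15 0.055 [254.0, 195.0] [253.0, 156.0] [253.0, 130.0] w 144.0
15 0.065 [254.0, 162.0] [253.0, 128.0] [253.0, 105.0] w 151.0
20 0.045 [254.0, 239.0] [253.0, 189.0] [253.0, 153.0] w 141.0
20 0.055 [254.0, 212.0] [253.0, 164.0] [253.0, 130.0] w 149.0
20 0.065 [254.0, 181.0] [254.0, 135.0] [253.0, 105.0] w 158.0
25 0.045 [254.0, 255.0] [253.0, 196.0] [253.0, 154.0] w 145.0
25 0.055 [254.0, 231.0] [254.0, 172.0] [253.0, 131.0] w 154.0
25 0.065 [254.0, 202.0] [254.0, 145.0] [253.0, 106.0] w 165.0
30 0.045 [254.0, 271.0] [253.0, 205.0] [253.0, 156.0] w 149.0
30 0.055 [254.0, 251.0] [254.0, 183.0] [253.0, 134.0] w 160.0
30 0.065 [254.0, 227.0] [254.0, 157.0] [253.0, 109.0] w 173.0
```

Run:
```python
from h import *
np.set_printoptions(precision=4,suppress=True)
S=cam("scene");D=cam("side")
X=tri(ray(S,266.5,154),ray(D,283.5,172));print(X,proj(S,X),proj(D,X))
s=read_state();R=Ro.from_quat(s['tool_rot']).as_matrix();G=np.array(s['eef_pos'])-.019*R[:,1];print(G,R[:,1],s['wrist_force'],s['wrist_torque'])
d=X-G;print(np.linalg.norm(d),np.degrees(np.arctan2(d[2],np.hypot(*d[:2]))))
```

```text
[ 0.4952 -0.0306  0.145 ] (np.float64(266.1983970653785), np.float64(152.8490441342956)) (np.float64(282.88962795823386), np.float64(173.1392635233319))
[ 0.5058 -0.1431  0.0954] [ 0.0064 -0.0864 -0.9962] [-0.4169  0.328  -3.3718] [ 0.2041  0.0498 -0.0077]
0.12333786004587219 23.718385094274925
```

The triangulated tip is at about (0.495, -0.031, 0.145), tilted about 20–24°, 123 mm from the grasp, and clear of the rim. The board looks unmoved. Next: tilt further and shift over the rim, then draw it out along its axis.

```bash
python3 -m crank '255 0 -0.0146 0.0068 0.042 0 0;255 0 -0.0088 0.0176 0.042 0 0;255 0 -0.008 0.018 0.042 0 0;255 0 -0.0073 0.0183 0.042 0 0;255 0 -0.0056 0.0185 0.042 0 0'; python3 -m crank '255 0 0 0 0 0 0'
```

```text
clock: 4.4
eef_pos: [0.4967, -0.0639, 0.1218]
tool_rot: [-0.661, -0.037, 0.045, 0.749]
wrist_force: [1.0, -0.6, -3.2]
opening: 0.0464
clock: 4.48
eef_pos: [0.4968, -0.0632, 0.1223]
tool_rot: [-0.66, -0.037, 0.045, 0.749]
wrist_force: [0.1, -0.8, -3.8]
opening: 0.0463
```

```bash
python3 -m crank '255 0 -0.0134 0.0263 0 0 0;255 0 -0.0134 0.0263 0 0 0;255 0 -0.0134 0.0263 0 0 0;255 0 -0.0134 0.0263 0 0 0;255 0 0 0 0 0 0'; python3 -m crank '255 0 -0.0298 0.0037 0 0 0;255 0 -0.0298 0.0037 0 0 0;255 0 -0.0298 0.0037 0 0 0;255 0 -0.0298 0.0037 0 0 0;255 0 0 0 0 0 0'
python3 - <<'E'
from h import *
d=get_image("side")[:,:,::-1];a=get_image("scene")[:,:,::-1]
o=np.zeros((300,800,3),np.uint8);o[:,:400]=cv2.resize(a,(400,300));o[:,400:]=cv2.resize(d,(400,300));cv2.imwrite("pics/c3.png",o)
E
```

```text
clock: 4.9
eef_pos: [0.4868, 0.0352, 0.1907]
tool_rot: [-0.661, -0.04, 0.044, 0.748]
wrist_force: [-0.5, -0.8, -3.5]
opening: 0.046
clock: 5.32
eef_pos: [0.4898, 0.0306, 0.3135]
tool_rot: [-0.663, -0.041, 0.04, 0.747]
wrist_force: [0.9, -0.2, -2.3]
opening: 0.0466
```

View pics/c3.png

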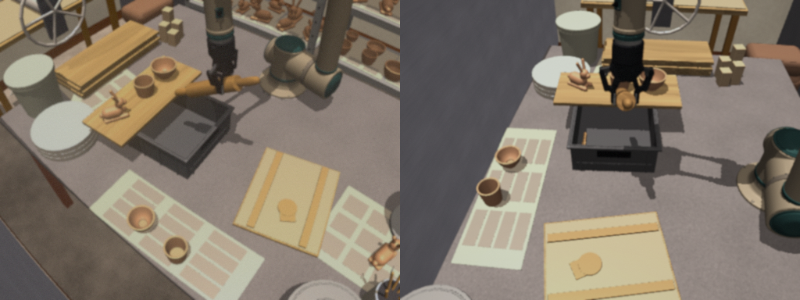

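The pin is clear of the container and the board pieces are in place. Next: level it while heading for the rolling board.

```bash
python3 -m crank '255 0 0.0037 0.0298 -0.112 0 0;255 0 0 0.03 -0.112 0 0;255 0 -0.003 0.0298 -0.112 0 0;255 0 -0.0063 0.0293 -0.112 0 0;255 0 -0.0096 0.0284 -0.112 0 0'; python3 -m crank '255 0 -0.012 0.025 0 -0.065 -0.03;255 0 -0.012 0.025 0 -0.065 -0.03;255 0 -0.012 0.025 0 0 0;255 0 -0.012 0.025 0 0 0;255 0 0 0 0 0 0'
python3 - <<'E'
from h import *
np.set_printoptions(precision=4,suppress=True)
s=read_state();R=Ro.from_quat(s['tool_rot']).as_matrix();print(s['eef_pos'],s['qpos']);print(R)
d=np.array([.489,.367,.105])-s['eef_pos'];print(d,R.T@d)
E
```

```text
clock: 5.83
eef_pos: [0.4691, 0.1812, 0.3083]
tool_rot: [0.844, 0.049, -0.03, -0.534]
wrist_force: [1.1, -0.1, -3.7]
opening: 0.0464
clock: 6.25
eef_pos: [0.4457, 0.2937, 0.3067]
tool_rot: [0.836, 0.11, -0.073, -0.533]
wrist_force: [-0.3, -0.3, -3.0]
opening: 0.046
[0.4457 0.2937 0.3067] [ 0.7105  0.2964  1.373  -0.3885  1.6662  0.4458]
[[ 0.9653  0.1054 -0.239 ]
 [ 0.2612 -0.4068  0.8754]
 [-0.005  -0.9074 -0.4202]]
[ 0.0433  0.0733 -0.2017] [0.062  0.1578 0.1386]
```

```bash
python3 -m crank '255 0.0124 0.027 0.026 0 0 0;255 0.0124 0.027 0.026 0 0 0;255 0.0124 0.027 0.026 0 0 0;255 0.0124 0.027 0.026 0 0 0;255 0.0124 0.027 0.026 0 0 0'; python3 -m crank '255 0 0 0 0 0 0;255 0 0 0 0 0 0'
python3 - <<'E'
from h import *
np.set_printoptions(precision=4,suppress=True)
s=read_state();R=Ro.from_quat(s['tool_rot']).as_matrix();d=np.array([.489,.367,.105])-s['eef_pos'];print(d,R.T@d)
d=get_image("side")[:,:,::-1];a=get_image("scene")[:,:,::-1]
cv2.imwrite("pics/s4.png",a);cv2.imwrite("pics/d4.png",d)
o=np.zeros((420,800,3),np.uint8);o[:420,:400]=cv2.resize(a[150:360,270:470],(400,420));o[:420,400:]=cv2.resize(d[174:384,170:370],(400,420));cv2.imwrite("pics/c4.png",o)
E
```

```text
clock: 6.67
eef_pos: [0.491, 0.3629, 0.1294]
tool_rot: [0.837, 0.108, -0.071, -0.532]
wrist_force: [-0.1, 0.2, -2.4]
opening: 0.0468
clock: 6.83
eef_pos: [0.49, 0.3617, 0.1286]
tool_rot: [0.838, 0.106, -0.073, -0.53]
wrist_force: [-0.1, -0.3, -2.9]
opening: 0.0463
[-0.001   0.0053 -0.0236] [0.0006 0.019  0.0149]
```

View pics/c4.png

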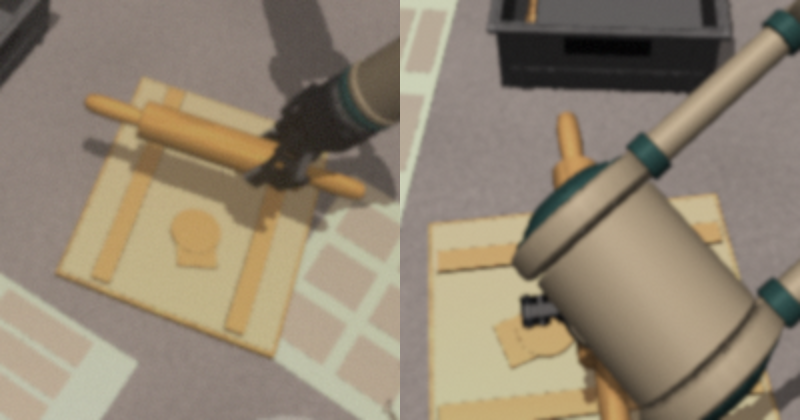

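The scene view shows the pin across both laths, its tips at full-image (314, 200) and (452, 245). The side view has the far tip at (254, 231). Next: triangulating to check level and centring.

Run:
```python
from h import *
from scipy.optimize import brentq
np.set_printoptions(precision=4,suppress=True)
S=cam("scene");D=cam("side")
b=tri(ray(S,314,200.5),ray(D,254,231.5));print("b",b,proj(S,b),proj(D,b))
o,r=ray(S,452,245)
f=lambda t:np.linalg.norm(o+t*r-b)-.344
ts=np.linspace(.8,2,400);v=[f(t) for t in ts]
for i in range(399):
  if v[i]*v[i+1]<0:
    a=o+brentq(f,ts[i],ts[i+1])*r;u=a-b;print("a",a,"ctr",(a+b)/2,"elev",np.degrees(np.arcsin(u[2]/.344)),"yaw",np.degrees(np.arctan2(-u[0],u[1])))
s=read_state();R=Ro.from_quat(s['tool_rot']).as_matrix();G=s['eef_pos']-.019*R[:,1];e=G-b;print("G",G,np.linalg.norm(e),"elev b->G",np.degrees(np.arcsin(e[2]/np.linalg.norm(e))), "lean",np.degrees(np.arcsin(-R[2,2])))
c=[onz(S,*p,.012) for p in[(341.5,189),(407,327.5)]];c2=[onz(S,*p,.012) for p in[(435,221),(298.5,286.5)]]
print(np.mean(c,0),np.mean(c2,0))
x=onz(D,184,286,.012)
ln=lambda p:(170+(p[0]-400)/2,174+p[1]/2)
for p in [(429,223),(717,196),(439,261)]:print(onz(D,*ln(p),.012))
```

```text
b [0.5423 0.1568 0.1397] (np.float64(313.84114914432655), np.float64(200.05294300507424)) (np.float64(253.73796015942003), np.float64(231.96914014584516))
a [0.5298 0.4846 0.2435] ctr [0.536  0.3207 0.1916] elev 17.55655433191439 yaw 2.18072149130281
a [0.4445 0.4866 0.1351] ctr [0.4934 0.3217 0.1374] elev -0.7677939865443247 yaw 16.51675831052224
G [0.4896 0.3703 0.1506] 0.2201278566395649 elev b->G 2.831592584990454 lean 25.085021806969834
[0.4999 0.3245 0.012 ] [0.5015 0.3251 0.012 ]
[0.6943 0.2329 0.012 ]
[0.3662 0.1525 0.012 ]
[0.6712 0.2787 0.012 ]
```

```bash
python3 -m crank '255 0.003 0.009 0.0055 0 0 0;255 0.003 0.009 0.0055 0 0 0;255 0 0 0 0 0 0;255 0 0 0 0 0 0;255 0 0 0 0 0 0'
python3 - <<'E'
from h import *
d=get_image("side")[:,:,::-1];a=get_image("scene")[:,:,::-1];w=get_image("wrist")[:,:,::-1]
print(read_state()['qvel'].round(3) if hasattr(read_state()['qvel'],'round') else read_state()['qvel'])
o=np.zeros((600,800,3),np.uint8);o[:420,:400]=cv2.resize(a[150:360,270:470],(400,420));o[:300,400:]=cv2.resize(d[30:224,170:429],(400,300));o[300:,400:]=cv2.resize(w,(400,300));cv2.imwrite("pics/c5.png",o)
E
```

```text
clock: 7.35
eef_pos: [0.4971, 0.367, 0.1134]
tool_rot: [0.836, 0.109, -0.069, -0.533]
wrist_force: [-0.1, -0.4, -4.1]
opening: 0.0464
[-0.     0.001 -0.001 -0.    -0.001  0.002]
```

View pics/c5.png

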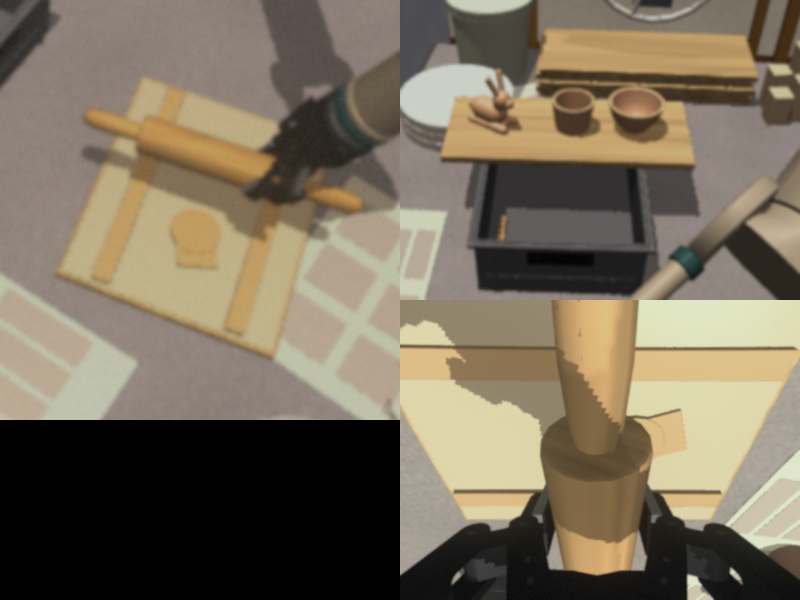

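The pin is square across both laths and over the middle. The board, bowls and rabbit stand as before and the arm is still, so I'm handing it in.

```bash
python3 -c "
from plant import *
print(finish_job())"
```

```text
the job is handed in; nothing more can be done
None
```

I drew the rolling pin out through the gap and handed in the job at about 7.5 s with the pin still in the gripper. It is held level over the middle of the rolling board, across both laths.

**How it went:** I gripped the barrel about 50 mm off centre and tilted the pin up by roughly 20°, then about 32°. I drew it out over the container's end, then levelled and turned it over the rolling board. The first grip looked slightly high (46.3 mm opening on a 48 mm barrel), so I reopened, lowered and gripped again. The opening read the same (46.2 mm), so I took it as a reading offset.

**Last checks:**
- **Position:** the pin centre is about (0.50, 0.326, 0.125) m, against a measured board middle of about (0.50, 0.325). That is roughly 10 cm above the lath tops. I worked this out from the last triangulation plus the final small move, and did not measure it again afterwards.
- **Level:** within about 3°. The two estimates differed slightly: -0.8° from the pin's two ends, and +2.8° from the far end to the grip.
- **Angle across the laths:** the tool's angle matched the board to within a degree. The camera estimate of the pin was about 1.5° off square.
- **Contact:** wrist force was about the pin's weight (2–4 N) with no sign of touching anything. The arm was at rest.
- **Ware board:** the board, bowls and rabbit looked unmoved in the last side view. I judged this by eye only.

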